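# Dress the mantel again after dusting

## Robot

A 6-joint arm with a two-finger parallel gripper is mounted at the origin on the work surface. World frame = base frame: x ahead of the robot, y to its left, z up, the work surface at z = 0. Lengths are in m, angles in rad, forces in N, time in s.
With the tool pointing down it reaches from about 0.275 to 0.825 m from the base axis. Payload 5.2 kg.
Tool frame: the origin (TCP) lies between the finger pads; the fingertips stand 14 mm ahead of it and the grasp point (between the pads) lies 5 mm behind it (bot.tips_ahead is the distance from the TCP to the fingertips, in m); z points along the fingers, y is the line along which they close (so a half turn about z gives the same grasp; the last joint's range is limited). The gripper opens to 93 mm and grips with 3 to 60 N. Pads are 15 mm wide; open, the fingers measure 128 mm over their backs; the gripper's body (75 mm by 188 mm) begins 65 mm behind the grasp point.
Start: joints at [-1.551, 0.259, 1.535, -0, 1.348, -0.203], TCP at [0.122, -0.536, 0.233] pointing down, gripper open.
Joint ranges: [-3.14, 3.14], [-0.91, 2.08], [0.19, 2.58], [-1.22, 4.36], [0.22, 2.71], [-3.12, 3.12]. Speed limits (rad/s): [2.57, 2.57, 3.14, 3.14, 3.14, 3.14].

## Interface

Orientations are given as a unit quaternion [w, x, y, z].
In Python, from workcell import bot, get_image, finder gives the robot as it stands.
- The arm moves only by the tool apply_moves, never from a script. Its argument "deltas" is one flat list of numbers, 4 for each row, row after row: the shift along the tool's x, y, z in mm, then the turn about the tool's z in degrees. A call has 1 to 20 rows; each row is the pose to reach, as a shift and turn from the pose commanded when the call began, along the tool's axes at that moment; what a row does not reach only later rows make up. A row lasts 1/10 s, in which the tool goes at most 50 mm and 8.59 degrees, less where a joint would pass 70% of its speed; a pose out of reach is approached as far as the arm can. A call with a gripper value outside its range is refused whole. "jaw" is the opening, from -1 (shut) to 1 (fully open), set as the call begins (left out, the last holds). The fingers move at their own pace and stop on an object; "force" is the grip in N (left out, the last holds). Time passes only in rows, so rows that repeat a pose let the fingers close. It gives the time, the measured TCP pose, the force, the opening and the grip force at its end, in the units of the state.
- bot.read_state(): the state, without advancing time (a new reading comes with each control period).
- get_image(name): name is "side" or "top"; returns a dict with "pixels" (400x640x3 uint8, red, green, blue), "camera_matrix" (3x3 intrinsics, pixels), "world_to_cam" (4x4, takes a point from world to camera coordinates). Camera axes: x right, y down, z forward; pixel columns grow to the right and rows downward; lengths in m; the calibration is good to about 2 mm. A picture is of the moment at which its call begins. There is no depth.
- bot.sign_off(): hands the job in; it is judged then, once.
Trained networks look in the newest picture that a camera, given by its name, has taken for a name from the list of things; names that differ only in an ending like _2 or _b are one class to them, and where a whole thing is asked for, a point or a joint stands for the part that bears it (a point fixed in the world has none). Each returns a list of dicts, best first, with "conf" (0 to 1); they miss things now and then, are a little off and sometimes report something else, mostly with a low value. They report only what shows in the picture. A call takes as long as a camera call. They do not tell look-alikes from the thing itself.
- finder.silhouettes(query, camera): "mask" (400x640 bool, what is visible of it) and "bbox" ([centre column, centre row, width, height] in pixels, round what is visible of it).
The state is a dict: "time": time; "q": joint angles; "joint_velocities": joint speeds; "joint_efforts": joint torques, N m; "ee_pos": TCP position; "eef_rot": TCP orientation; "contact_force": force on the tool from outside, world axes, zero at the start; "torque": the same for the moment, N m; "width": finger opening in m; "gripper_force": force on a finger pad.
Only numpy, scipy, OpenCV 4.12 (cv2) and the standard library are available. Lean on these libraries where they do the work, as an engineer would, in place of code of your own. Each camera call takes 0.05 s, during which the arm holds its last target. There are 200 camera calls.

## Task

Put the mantel's ornaments back where they belong after dusting: stand the copper vase upright on the round cork mat, the jewellery box squarely on the rectangular cork mat (either way round), the egg timer upright inside the wooden ring, and the larger black pebble flat on the round wooden base, under the glass dome, whose rim must sit flat on the base all round. Centre each on its place, and set the glass dome down gently. Leave the smaller pebble where it lies.

Things in the scene. Friction and masses are not known exactly. Their poses are not given: they have to be found in the camera images.
- vase: Copper-tone aluminium vase, loose, upright, about 0.15 kg, round, 130 mm tall: foot 48 mm across, belly 60 mm across at 35 to 55 mm up, straight neck 26 mm across from 85 to 122 mm up (grip it there), lip 34 mm across at the top. Origin: centre of the underside of the foot; z up.
- jewel_box: Small closed wooden jewellery box, loose, about 0.22 kg, 84 mm long (its x) by 58 mm wide (its y) by 42 mm high, with a copper lever latch on one short end (-x), which stands 5.5 mm proud. Grip it across the 58 mm width, anywhere at mid height. The lid stays shut. Origin: centre of the underside; z up.
- egg_timer: White silicone egg timer, loose, upright, about 0.09 kg, egg-shaped, 60 mm tall: flat foot 34 mm across, widest 46 mm from 22 to 36 mm up (grip it there, or slightly higher), rounded top; thin grey seam. Origin: centre of the foot's underside; z up.
- big_pebble: The larger of two black ceramic pebbles, loose, about 0.08 kg, oval: 52 mm long (its x) by 40 mm wide (its y) by 24 mm high, widest at 12 mm up, flat underneath. Grip it across the width. Origin: centre of the underside; z up.
- small_pebble: The smaller black ceramic pebble, loose, oval, 29 by 22 by 15 mm. It must stay where it lies. Origin: centre of the underside; z up.
- dome: Clear glass dome, loose, 0.2 kg, open underneath, copper band round its rim, copper knob on top. Rim 97 mm outside, 87 mm inside diameter; 75 mm high (at least 50 free inside); on the glass a copper disc 32 mm across, up to 78 mm; above it the knob, an upright cylinder 22 mm across, up to 108 mm (grip it there, fingertips above 80 mm). Origin: centre of the rim plane (underside); z up.
- round_mat: Round cork mat, 76 mm diameter, 3 mm thick, fixed: place of the vase. Origin: centre of its underside, on the mantel.
- rect_mat: Rectangular cork mat, 104 mm (its x) by 78 mm (its y), 3 mm thick, fixed: place of the jewellery box, long side along long side. Origin: centre of its underside, on the mantel.
- timer_ring: Light wooden ring, 80 mm outside and 60 mm inside diameter, 8 mm high, open in the middle, fixed: place of the egg timer, which stands on the mantel inside it. Origin: centre of the ring at the height of the mantel.
- dome_base: Round dark wooden base, solid disc with a flat top, 120 mm diameter, 15 mm high, fixed: place of the larger pebble and of the glass dome over it. Origin: centre of its underside, on the mantel.
Things that resemble listed ones, but are neither listed nor needed, are in the scene too. Several things have the shape of the egg_timer; the one meant has the colours described above. What is shaped like the vase but purple is not meant.

How it is judged:
At the end, for the whole second after the job is handed in: At rest: vase upright within 12 mm of round mat centre; box flat within 12 mm and 0.15 rad of rectangular mat; timer upright on the mantel within 10 mm of ring centre; big pebble flat on base within 15 mm and dome flat over it within 11 mm of its centre; small pebble moved under 20 mm (horizontal distance between vase and round_mat below 0.012 m and z of vase in the frame of round_mat between 0 and 0.007 m and angle between each of vase, jewel_box's own z axis and vertical below 0.06 rad and horizontal distance between jewel_box and rect_mat below 0.012 m and z of jewel_box in the frame of rect_mat between 0 and 0.007 m and angle between the x axis of jewel_box and the x axis of rect_mat, either way round below 0.15 rad and horizontal distance between egg_timer and timer_ring below 0.01 m and z of egg_timer in the frame of timer_ring between -0.004 and 0.004 m and angle between each of egg_timer, big_pebble's own z axis and vertical below 0.12 rad and horizontal distance between big_pebble and dome_base below 0.015 m and z of big_pebble in the frame of dome_base between 0.011 and 0.019 m and horizontal distance between dome and dome_base below 0.011 m and z of dome in the frame of dome_base between 0.011 and 0.018 m and angle between dome's own z axis and vertical below 0.05 rad and distance of small_pebble from where it was at the start of the episode below 0.02 m and linear speed of each of vase, jewel_box, egg_timer, big_pebble, dome, small_pebble below 0.02 m/s); the robot touches nothing.
It fails at once if the glass dome strikes or presses the wooden base with more than 40 N (contact force between dome and dome_base above 40 N).
It fails at once if the smaller pebble is moved by more than 20 mm (distance of small_pebble from where it was at the start of the episode above 0.02 m).
It also fails if it takes over 138 s, if anything falls off the work surface, if the arm or the gripper's body presses on something with over 40 N, if the wrist force passes 120 N, or if a joint passes its speed limit or range.

## Working session

There is one attempt and no reset: what is moved stays moved. The work goes in short steps, Python scripts to look and compute and a tool call to move; the robot and the scene stay as the last step left them, time stands still between calls to the robot, and variables do not carry over. Pictures are saved under pics/ and viewed, at most 14 in all, crops included, and the job is handed in when it is done.

Besides the shell and the picture viewer there is one more tool, called as name(argument=value, ...), one argument or row to a line, values as JSON. apply_moves: Moves the arm, as the interface text tells. Its arguments: {"type":"object","properties":{"deltas":{"type":"array"},"jaw":{"type":"number"},"force":{"type":"number"}},"required":["deltas"]}

```bash
ls; mkdir -p pics; python3 - <<'E'
from workcell import bot, get_image, finder
import cv2,numpy as np
for c in ["top","side"]:
    d=get_image(c); cv2.imwrite(f"pics/{c}0.png",d["pixels"][:,:,::-1]); print(c,d["camera_matrix"].tolist(),d["world_to_cam"].round(4).tolist())
    for n in "vase jewel_box egg_timer big_pebble small_pebble dome round_mat rect_mat timer_ring dome_base".split():
        for r in finder.silhouettes(n,c): print(c,n,round(r["conf"],2),np.round(r["bbox"],1).tolist(), int(r["mask"].sum()))
s=bot.read_state();print(s)
E
```

```text
pics
top [[427.7447662891817, 0.0, 318.60829281434644], [0.0, 427.7447662891817, 207.34671833078292], [0.0, 0.0, 1.0]] [[-0.0271, -0.9996, 0.0057, -0.0023], [-0.9883, 0.0259, -0.1506, 0.5298], [0.1504, -0.0097, -0.9886, 1.1104], [0.0, 0.0, 0.0, 1.0]]
top vase 0.9 [187.2, 285.8, 28.3, 22.1] 496
top vase 0.79 [186.5, 246.4, 31.0, 22.7] 508
top egg_timer 0.67 [257.3, 172.8, 21.2, 19.5] 236
top egg_timer 0.58 [276.8, 140.2, 13.6, 15.9] 226
top big_pebble 0.77 [371.2, 177.6, 14.2, 17.5] 185
top small_pebble 0.61 [377.8, 236.8, 8.1, 8.3] 29
top dome 0.71 [442.2, 237.9, 36.6, 36.9] 1090
top round_mat 0.77 [430.4, 173.6, 29.8, 26.5] 610
top rect_mat 0.78 [310.4, 239.2, 40.9, 40.9] 980
top timer_ring 0.55 [196.7, 180.8, 31.2, 25.8] 275
top dome_base 0.96 [256.6, 247.1, 49.0, 41.4] 1566
top dome_base 0.47 [254.8, 172.6, 18.1, 18.5] 260
side [[445.1578996060609, 0.0, 323.09082019604995], [0.0, 445.1578996060609, 196.69738624114692], [0.0, 0.0, 1.0]] [[0.9931, -0.1158, -0.0189, -0.5273], [-0.094, -0.6887, -0.7189, 0.0943], [0.0702, 0.7157, -0.6948, 0.9306], [0.0, 0.0, 0.0, 1.0]]
side vase 0.87 [
[... 641 characters left out ...]

{'time': 1.1, 'q': array([-1.55078567e+00,  2.58615768e-01,  1.53495039e+00,  3.30632355e-05,
        1.34799249e+00, -2.02820604e-01]), 'joint_velocities': array([ 0.0005543 ,  0.00023108, -0.00019243, -0.00161164,  0.00132829,
       -0.00019614]), 'joint_efforts': array([ 4.83870790e-04, -4.37205398e+01, -2.84311545e+01,  7.19424896e-02,
        3.15841357e-02, -1.42301147e-05]), 'ee_pos': array([ 0.12156934, -0.53643131,  0.23266419]), 'eef_rot': array([1.84046959e-05, 9.93800102e-01, 1.11181635e-01, 1.45036536e-05]), 'contact_force': array([-0.44883215,  0.18126462, -0.30489743]), 'torque': array([0.01471346, 0.02188102, 0.00795625]), 'gripper_force': 0.0, 'width': 0.09270174481772281}
```

```bash
python3 - <<'E'
import cv2
a=cv2.imread("pics/top0.png");b=cv2.imread("pics/side0.png")
print(a.shape)
cv2.imwrite("pics/topc.png",cv2.resize(a[115:315,150:490],None,fx=2.35,fy=2.35,interpolation=cv2.INTER_CUBIC))
cv2.imwrite("pics/sidec.png",cv2.resize(b[70:400,190:500],None,fx=1.8,fy=1.8,interpolation=cv2.INTER_CUBIC))
E
```

```text
(400, 640, 3)
```

View pics/topc.png

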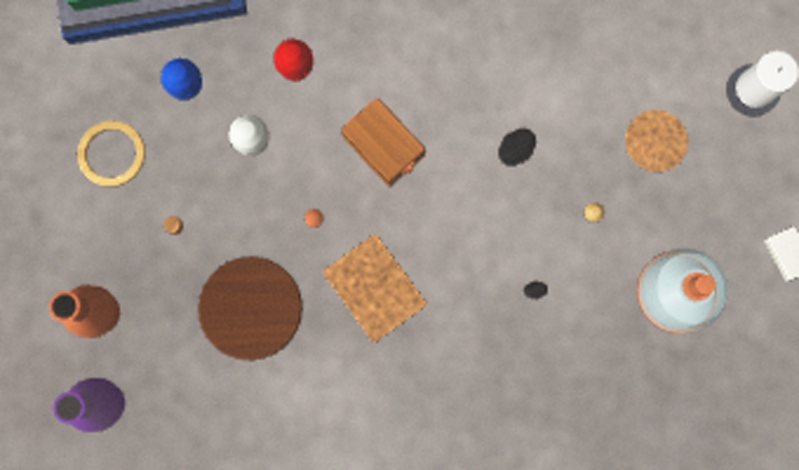

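View pics/sidec.png

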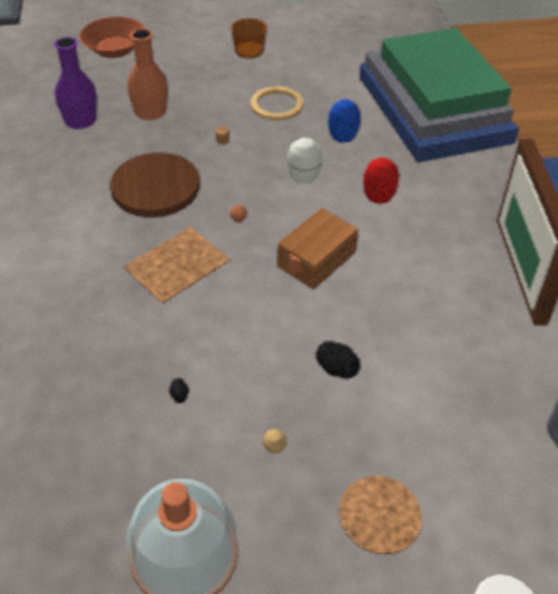

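```bash
cat > vis.py <<'E'
from workcell import bot, get_image, finder
import cv2,numpy as np
from scipy.optimize import minimize
def disc(d,z,e=1.0,n=40):
    t=np.linspace(0,2*np.pi,n,endpoint=False); return np.c_[d/2*np.cos(t),d/2*e*np.sin(t),np.full(n,z)]
def rect(a,b,z): return np.array([[a/2,b/2,z],[a/2,-b/2,z],[-a/2,-b/2,z],[-a/2,b/2,z]])
M={'vase':[disc(d,z) for z,d in [(0,48),(35,60),(55,60),(70,42),(85,26),(122,26),(130,34)]],
'jewel_box':[rect(84,58,0),rect(84,58,42)],
'egg_timer':[disc(d,z) for z,d in [(0,34),(10,42),(22,46),(36,46),(48,37),(55,24),(60,5)]],
'big_pebble':[disc(52*s,z,40/52) for z,s in [(0,.75),(5,.93),(12,1),(19,.8),(24,.25)]],
'small_pebble':[disc(29*s,z,22/29) for z,s in [(0,.75),(3,.93),(7.5,1),(12,.8),(15,.25)]],
'dome':[disc(d,z) for z,d in [(0,97),(35,93),(55,75),(75,32),(78,32),(78,22),(108,22)]],
'round_mat':[disc(76,0),disc(76,3)],'rect_mat':[rect(104,78,0),rect(104,78,3)],
'dome_base':[disc(120,0),disc(120,15)],'timer_ring':[disc(80,0),disc(80,8)]}
def proj(P,d):
    c=np.asarray(P)@d["world_to_cam"][:3,:3].T+d["world_to_cam"][:3,3]; p=c@d["camera_matrix"].T; return p[:,:2]/p[:,2:]
def ray(px,d,z=0):
    R=d["world_to_cam"][:3,:3];t=d["world_to_cam"][:3,3];o=-R.T@t
    v=R.T@np.linalg.solve(d["camera_matrix"],[px[0],px[1],1]);return o+v*(z-o[2])/v[2]
def render(name,x,y,yaw,z,d,box):
    x0,y0,w,h=box;S=4;m=np.zeros((h*S,w*S),np.uint8);c,s=np.cos(yaw),np.sin(yaw)
    sl=[proj((q/1000)@np.array([[c,s,0],[-s,c,0],[0,0,1]])+[x,y,z],d) for q in M[name]]
    for a,b in zip(sl,sl[1:]):
        hull=cv2.convexHull(np.r_[a,b].astype(np.float32))[:,0]
        cv2.fillConvexPoly(m,np.round(((hull-[x0,y0]+.5)*S-.5)*16).astype(np.int32),255,shift=4)
    return cv2.resize(m,(w,h),interpolation=cv2.INTER_AREA)/255.
def seg(d,name,xy,z=0,pad=12,thr=None):
    r=render(name,*xy,0,z,d,(0,0,640,400));ys,xs=np.nonzero(r>0)
    x0,y0=max(xs.min()-pad,0),max(ys.min()-pad,0);x1,y1=min(xs.max()+pad,640),min(ys.max()+pad,400)
    im=d["pixels"][y0:y1,x0:x1].astype(float);edge=np.r_[im[:3].reshape(-1,3),im[-3:].reshape(-1,3),im[:,:3].reshape(-1,3),im[:,-3:].reshape(-1,3)]
    D=np.abs(im-np.median(edge,0));D=D.max(2)+ (D.max(2)-D.min(2))
    t=thr or 40;m=(D>t).astype(np.uint8);n,l,st,ce=cv2.connectedComponentsWithStats(m)
    cen=proj([[*xy,z]],d)[0]-[x0,y0]
    k=max(range(1,n),key=lambda i:st[i,4]/(20+np.hypot(*(ce[i]-cen))))
    mm=(l==k).astype(np.uint8);cs,_=cv2.findContours(mm,cv2.RETR_EXTERNAL,cv2.CHAIN_APPROX_NONE);cv2.drawContours(mm,cs,-1,1,-1)
    return mm.astype(float),(x0,y0,x1-x0,y1-y0)
def fit(name,xy,cams,z=0,yaws=(0,),thr=None):
    T=[(d,)+seg(d,name,xy,z,thr=thr) for d in cams]
    g=lambda a:cv2.GaussianBlur(a,(0,0),1.0)
    f=lambda p:sum(((g(render(name,p[0]/1000,p[1]/1000,p[2]/30,z,d,b))-g(m))**2).sum()/m.sum() for d,m,b in T)
    best=min((minimize(f,[xy[0]*1000,xy[1]*1000,y*30],method='Nelder-Mead',options=dict(initial_simplex=np.array([[xy[0]*1000,xy[1]*1000,y*30]]*4)+np.r_[np.zeros((1,3)),np.diag([10,10,8])],xatol=.05,fatol=1e-4)) for y in yaws),key=lambda r:r.fun)
    return best.x[0]/1000,best.x[1]/1000,best.x[2]/30,best.fun
E
python3 - <<'E'
from vis import *
t=get_image("top");s=get_image("side")
G={'vase':(190,247),'jewel_box':(313,175),'egg_timer':(256,173),'big_pebble':(370,177),'small_pebble':(378,238),'dome':(440,240),'round_mat':(430,174),'rect_mat':(310,239),'timer_ring':(197,180),'dome_base':(256,247)}
Y=[0,.8,1.6,2.4]
for n,p in G.items():
    xy=ray(p,t)[:2]
    for c in ([t,s],[t],[s]):
        try: print(n,len(c),np.round(fit(n,xy,c,yaws=Y if n in('jewel_box','rect_mat','big_pebble','small_pebble') else [0]),4))
        except Exception as e: print(n,e)
E
```

```text
vase 2 [0.4328 0.3328 0.443  0.2887]
vase 1 [0.4319 0.3326 0.2095 0.0023]
vase 1 [0.4335 0.335  0.1517 0.2796]
jewel_box 2 [ 0.6232 -0.0028  0.7146  0.0132]
jewel_box 1 [ 6.221e-01 -2.500e-03  3.849e+00  2.300e-03]
jewel_box 1 [ 0.6237 -0.003   0.7122  0.0069]
egg_timer 2 [ 0.6341  0.1624 -0.0138  4.2091]
egg_timer 1 [0.6333 0.1623 0.1112 0.426 ]
egg_timer 1 [ 0.5781  0.3369 -3.7333  0.9067]
big_pebble 2 [ 0.6161 -0.1606  2.3577  0.0192]
big_pebble 1 [ 0.6153 -0.1611 -0.7586  0.0027]
big_pebble 1 [ 0.617  -0.1601 -0.8119  0.0046]
small_pebble 2 [ 0.4462 -0.1748 -1.4868  0.0239]
small_pebble 1 [ 0.4455 -0.1756 -1.4328  0.0031]
small_pebble 1 [ 0.4466 -0.1742  1.634   0.0096]
dome 2 [ 0.4384 -0.3391  0.0881  1.4648]
dome 1 [ 0.4386 -0.3421  0.1566  0.0478]
dome 1 [ 0.4288 -0.2836 -0.4706  0.8157]
round_mat 2 [ 0.6216 -0.3301  0.1963  0.0064]
round_mat 1 [ 0.6209 -0.3302  0.1143  0.0009]
round_mat 1 [ 0.622  -0.3301  0.1084  0.0033]
rect_mat 2 [0.4539 0.0121 0.6026 0.0041]
rect_mat 1 [0.4532 0.012  0.6009 0.0009]
rect_mat 1 [4.5480e-01 1.2000e-02 3.7459e+00 1.3000e-03]
timer_ring 2 [0.6226 0.3216 0.0039 0.0111]
timer_ring 1 [0.6213 0.3213 0.1589 0.0014]
timer_ring 1 [0.6237 0.3222 0.1462 0.003 ]
dome_base 2 [0.4341 0.1571 0.1508 0.0108]
dome_base 1 [0.4332 0.1565 0.0309 0.0005]
dome_base 1 [0.4352 0.1577 0.1016 0.0066]
```

```bash
cat >> vis.py <<'E'
M['knob']=[disc(32,75),disc(32,78),disc(22,78.1),disc(22,108)]
def fitmask(name,xy,views,z=0):
    g=lambda a:cv2.GaussianBlur(a,(0,0),1.0);B=(0,0,640,400)
    f=lambda p:sum(((g(render(name,p[0]/1000,p[1]/1000,0,z,d,B))-g(m))**2).sum()/m.sum() for d,m in views)
    r=minimize(f,[xy[0]*1000,xy[1]*1000],method='Nelder-Mead',options=dict(xatol=.1,fatol=1e-3,initial_simplex=[[xy[0]*1000+a,xy[1]*1000+b] for a,b in((0,0),(12,0),(0,12))]))
    return r.x/1000,r.fun
def comp(m,px):
    n,l,st,ce=cv2.connectedComponentsWithStats(m.astype(np.uint8));k=1+np.argmin([np.hypot(*(ce[i]-px))+(1e3 if st[i,4]<15 else 0) for i in range(1,n)])
    mm=(l==k).astype(np.uint8);cs,_=cv2.findContours(mm,cv2.RETR_EXTERNAL,cv2.CHAIN_APPROX_NONE);cv2.drawContours(mm,cs,-1,1,-1);return mm.astype(float)
def copper(d): 
    p=d["pixels"].astype(float);return (p[...,0]-p[...,2])>45
E
python3 - <<'E'
from vis import *
t=get_image("top");s=get_image("side")
v=[]
for d,nm,px in((t,"top",(256,172)),(s,"side",(361,158))):
    finder; 
    for r in finder.silhouettes("egg_timer",nm):
        if np.hypot(*(np.array(r["bbox"][:2])-px))<8: v.append((d,r["mask"].astype(float)));print(nm,r["mask"].sum());break
    p=d["pixels"].astype(int);mn=p.min(2)-np.median(p.min(2)[150:250,200:420])
for u in [v]+[[q] for q in v]: print("egg",fitmask('egg_timer',(.634,.162),u))
k=[(t,comp(copper(t),(447,236))),(s,comp(copper(s),(287,352)))]
print([int(m.sum()) for _,m in k],[np.round(np.argwhere(m>0).mean(0)[::-1],1) for _,m in k])
for u in [k]+[[q] for q in k]: print("knob",fitmask('knob',(.4386,-.3421),u))
# purple vase, blue, red eggs, approx
for n,p in dict(purple=(192,287),blue=(228,150),red=(275,142),candle=(470,153)).items(): print(n,ray(p,t,0.02).round(3))
a=cv2.resize(t["pixels"][125:300,165:300,::-1],None,fx=3,fy=3);b=cv2.resize(s["pixels"][80:255,215:425,::-1],None,fx=2.2,fy=3)[:, :395]
cv2.imwrite("pics/cand.png",np.hstack([a,b]))
E
```

```text
top 217
side 382
egg (array([0.63520427, 0.15397211]), np.float64(0.05277002414929808))
egg (array([0.63318487, 0.15345994]), np.float64(0.021752662793065907))
egg (array([0.63667383, 0.15532907]), np.float64(0.007818506735731203))
[138, 435] [array([446.8, 236.3]), array([287.7, 351.6])]
knob (array([ 0.43976079, -0.34327303]), np.float64(0.02047540584087217))
knob (array([ 0.439315  , -0.34330502]), np.float64(0.003836282510390024))
knob (array([ 0.44001487, -0.34331423]), np.float64(0.013681660914069152))
purple [0.327 0.326 0.02 ]
blue [0.701 0.232 0.02 ]
red [0.721 0.1   0.02 ]
candle [ 0.675 -0.444  0.02 ]
```

View pics/cand.png

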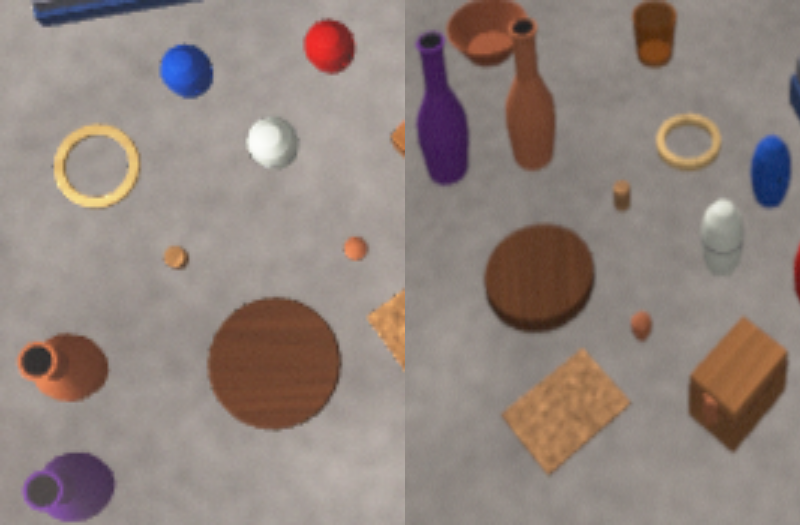

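```bash
cat > go.py <<'E'
import sys,numpy as np
from workcell import bot
from scipy.spatial.transform import Rotation as R
def go(x,y,z,yaw=None):
    s=bot.read_state();w,a,b,c=s["eef_rot"];r=R.from_quat([a,b,c,w]).as_matrix();cur=np.arctan2(r[1,0],r[0,0])
    if yaw is None: turn=0
    else:
        yaws=[yaw+k*np.pi for k in range(-3,4)];q6=[np.arctan2(y,x)+np.pi/2-v for v in yaws];i=int(np.argmin(np.abs(q6)));turn=np.degrees(q6[i]-s["q"][5]-(np.arctan2(y,x)-s["q"][0]))
    print("pos",s["ee_pos"].round(4),"yaw",cur.round(3),"t",round(s["time"],1),"tilt",(r[:,2]+[0,0,1]).round(4),"-> mm",(r.T@(np.array([x,y,z])-s["ee_pos"])*1000).round(1),"turn",round(turn,1))
if __name__=="__main__":
    a=[None if v=="n" else float(v) for v in sys.argv[1:]];go(*a)
E
python3 go.py .6161 -.1606 .1 2.357
```

```text
pos [ 0.1215 -0.5364  0.2327] yaw 0.223 t 1.4 tilt [-0.  0.  0.] -> mm [ 565.4 -257.2  132.7] turn -122.3
```

apply_moves(
  deltas=[141,-64,0,-8,141,-64,0,-16,141,-64,0,-24,188,-86,0,-32,235,-107,0,-40,282,-128,0,-48,330,-150,0,-56,377,-171,0,-64,424,-193,0,-72,471,-214,0,-80,510,-232,0,-88,540,-246,0,-96,560,-255,0,-104,565.4,-257.2,0,-112,565.4,-257.2,30,-120,565.4,-257.2,60,-122.3,565.4,-257.2,100,-122.3,565.4,-257.2,130,-122.3,565.4,-257.2,132.7,-122.3,565.4,-257.2,132.7,-122.3],
  jaw=1,
)

```text
time: 3.4
ee_pos: [0.616, -0.1606, 0.0997]
eef_rot: [-0.001, 0.382, 0.924, 0.0]
contact_force: [-0.4, -0.5, 0.3]
width: 0.093
gripper_force: 0.0
```

```bash
python3 go.py .6161 -.1606 .017 2.357
```

```text
pos [ 0.616  -0.1606  0.0997] yaw 2.357 t 3.4 tilt [-0.0013  0.0006  0.    ] -> mm [-0.2  0.1 82.7] turn 0.0
```

apply_moves(
  deltas=[0,0,30,0,0,0,55,0,0,0,72,0,0,0,80,0,0,0,82.7,0,0,0,82.7,0],
)

```text
time: 4.0
ee_pos: [0.6172, -0.1611, 0.0186]
eef_rot: [0.001, 0.382, 0.924, -0.0]
contact_force: [-0.3, -0.0, -0.5]
width: 0.0932
gripper_force: 0.0
```

apply_moves(
  deltas=[0,0,0,0,0,0,0,0,0,0,0,0,0,0,0,0,0,0,0,0,0,0,0,0,0,0,0,0,0,0,0,0,0,0,0,0,0,0,0,0],
  jaw=-1,
  force=15,
)

```text
time: 5.0
ee_pos: [0.6161, -0.1606, 0.0172]
eef_rot: [-0.0, 0.382, 0.924, -0.0]
contact_force: [0.5, -0.2, -0.6]
width: 0.0396
gripper_force: 15.0
```

apply_moves(
  deltas=[0,0,-10,0,0,0,-30,0,0,0,-60,0,0,0,-83,0,0,0,-83,0,0,0,-83,0],
)

```text
time: 5.6
ee_pos: [0.6162, -0.1607, 0.1007]
eef_rot: [0.001, 0.382, 0.924, -0.0]
contact_force: [-0.3, 0.5, -1.3]
width: 0.04
gripper_force: 15.0
```

```bash
python3 go.py .434 .157 .1 2.357
```

```text
pos [ 0.6162 -0.1607  0.1007] yaw 2.357 t 5.6 tilt [ 0.001  -0.0004  0.    ] -> mm [353.4  96.2   0.4] turn 0.0
```

apply_moves(
  deltas=[10,2.7,0,0,35,9.5,0,0,70,19,0,0,110,30,0,0,150,41,0,0,190,52,0,0,230,63,0,0,265,72,0,0,295,80,0,0,320,87,0,0,338,92,0,0,348,94.7,0,0,353.4,96.2,0,0,353.4,96.2,20,0,353.4,96.2,45,0,353.4,96.2,58,0,353.4,96.2,64,0,353.4,96.2,67,0,353.4,96.2,67,0,353.4,96.2,67,0],
)

```text
time: 7.6
ee_pos: [0.4346, 0.157, 0.0338]
eef_rot: [0.001, 0.382, 0.924, 0.0]
contact_force: [0.7, 0.6, -1.6]
width: 0.04
gripper_force: 15.0
```

```bash
python3 go.py .434 .157 .0325 2.357
```

```text
pos [0.4346 0.157  0.0338] yaw 2.357 t 7.6 tilt [0.0012 0.0001 0.    ] -> mm [ 0.4 -0.4  1.3] turn 0.0
```

apply_moves(
  deltas=[0,0,0.7,0,0,0,1.4,0,0,0,1.6,0,0,0,1.6,0],
)

```text
time: 8.0
ee_pos: [0.4343, 0.1571, 0.0322]
eef_rot: [0.0, 0.382, 0.924, 0.0]
contact_force: [-0.7, 0.1, 4.0]
width: 0.0401
gripper_force: 15.0
```

apply_moves(
  deltas=[0,0,0,0,0,0,0,0,0,0,0,0,0,0,0,0,0,0,0,0,0,0,-20,0,0,0,-50,0,0,0,-100,0,0,0,-150,0,0,0,-180,0,0,0,-180,0],
  jaw=1,
)

```text
time: 9.1
ee_pos: [0.4367, 0.1575, 0.2164]
eef_rot: [0.004, 0.382, 0.924, 0.002]
contact_force: [1.4, 0.1, -0.9]
width: 0.0933
gripper_force: 0.0
```

```bash
python3 go.py .4397 -.3432 .21 1.57
```

```text
pos [0.4367 0.1575 0.2164] yaw 2.357 t 9.1 tilt [0.0096 0.0011 0.    ] -> mm [-355.6 -352.4    5.9] turn 45.1
```

apply_moves(
  deltas=[-20,-20,0,0,-45,-45,0,4,-78,-78,0,9,-112,-111,0,14,-146,-145,0,19,-180,-179,0,24,-214,-212,0,29,-248,-246,0,34,-282,-280,0,39,-310,-307,0,44,-332,-329,0,45.1,-346,-343,0,45.1,-352,-349,0,45.1,-353.6,-350.4,0,45.1,-353.6,-350.4,30,45.1,-353.6,-350.4,50,45.1,-353.6,-350.4,60,45.1,-353.6,-350.4,60,45.1],
)

```text
time: 10.9
ee_pos: [0.4364, -0.3387, 0.1504]
eef_rot: [-0.002, 0.707, 0.707, 0.0]
contact_force: [-0.2, 1.3, 0.8]
width: 0.0931
gripper_force: 0.0
```

```bash
python3 go.py .4397 -.3432 .096 1.57
python3 - <<'E'
from vis import *
t=get_image("top")
print(np.round(fit('big_pebble',(.434,.157),[t],z=.015,yaws=[-.8],thr=None),4))
cv2.imwrite("pics/b.png",cv2.resize(t["pixels"][115:315,150:490,::-1],None,fx=2.35,fy=2.35))
E
```

```text
pos [ 0.4364 -0.3387  0.1504] yaw 1.572 t 10.9 tilt [-0.002   0.0026  0.    ] -> mm [-4.6  3.4 54.4] turn 0.1
[ 0.405   0.1647 -0.4971  0.7856]
```

View pics/b.png

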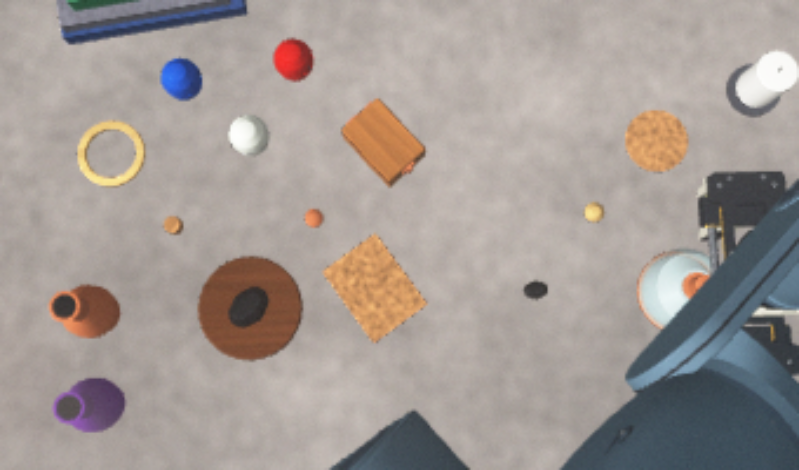

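apply_moves(
  deltas=[-2,2,5,0,-4,3,10,0,-4.6,3.4,14,0,-4.6,3.4,14,0,-4.6,3.4,14,0],
)

```text
time: 11.45
ee_pos: [0.4401, -0.3454, 0.1376]
eef_rot: [-0.0, 0.707, 0.707, 0.0]
contact_force: [-0.4, -0.7, -0.0]
width: 0.0933
gripper_force: 0.0
```

```bash
python3 go.py .4397 -.3432 .096 1.57
```

```text
pos [ 0.4401 -0.3454  0.1376] yaw 1.57 t 11.4 tilt [-0.0002  0.0002  0.    ] -> mm [ 2.2 -0.4 41.6] turn 0.0
```

Centre along x (tool y) is within 0.4 mm; correct tool x and descend, then grip.

apply_moves(
  deltas=[2.2,-0.4,10,0,2.2,-0.4,25,0,2.2,-0.4,36,0,2.2,-0.4,41,0,2.2,-0.4,41,0,2.2,-0.4,41,0,2.2,-0.4,41,0],
)

```text
time: 12.15
ee_pos: [0.4401, -0.3435, 0.0972]
eef_rot: [0.001, 0.707, 0.707, -0.0]
contact_force: [0.7, 1.0, 1.6]
width: 0.093
gripper_force: 0.0
```

apply_moves(
  deltas=[0,0,0,0,0,0,0,0,0,0,0,0,0,0,0,0,0,0,0,0,0,0,0,0,0,0,0,0,0,0,0,0,0,0,0,0,0,0,0,0,0,0,0,0,0,0,0,0],
  jaw=-1,
  force=25,
)

```text
time: 13.35
ee_pos: [0.4396, -0.3431, 0.0965]
eef_rot: [-0.0, 0.707, 0.707, -0.0]
contact_force: [-0.2, 0.6, -0.1]
width: 0.0216
gripper_force: 25.0
```

apply_moves(
  deltas=[0,0,-5,0,0,0,-15,0,0,0,-35,0,0,0,-60,0,0,0,-85,0,0,0,-100,0,0,0,-105,0,0,0,-105,0,0,0,-105,0,0,0,-105,0],
)

```text
time: 14.35
ee_pos: [0.4393, -0.3426, 0.2005]
eef_rot: [-0.001, 0.707, 0.707, 0.0]
contact_force: [-0.0, -1.0, -2.7]
width: 0.0217
gripper_force: 25.0
```

```bash
python3 go.py .434 .157 .2 1.57
```

```text
pos [ 0.4393 -0.3426  0.2005] yaw 1.57 t 14.3 tilt [-0.0015  0.0018  0.    ] -> mm [499.6  -5.6   1.4] turn 0.0
```

apply_moves(
  deltas=[8,0,0,0,25,0,0,0,50,-1,0,0,82,-1,0,0,115,-1,0,0,150,-2,0,0,185,-2,0,0,220,-3,0,0,255,-3,0,0,290,-4,0,0,325,-4,0,0,360,-5,0,0,392,-5,0,0,422,-5.6,0,0,448,-5.6,0,0,470,-5.6,0,0,486,-5.6,0,0,495,-5.6,0,0,499.6,-5.6,0,0,499.6,-5.6,0,0],
)

```text
time: 16.35
ee_pos: [0.434, 0.1568, 0.2016]
eef_rot: [-0.0, 0.707, 0.707, -0.0]
contact_force: [-0.1, -0.7, -2.1]
width: 0.0215
gripper_force: 25.0
```

apply_moves(
  deltas=[0,0,5,0,0,0,15,0,0,0,30,0,0,0,45,0,0,0,57,0,0,0,66,0,0,0,71,0,0,0,74,0,0,0,75,0,0,0,75,0,0,0,75,0,0,0,75,0],
)

```text
time: 17.55
ee_pos: [0.4347, 0.1565, 0.127]
eef_rot: [0.0, 0.707, 0.707, 0.0]
contact_force: [-0.0, 0.2, -3.8]
width: 0.0213
gripper_force: 25.0
```

```bash
python3 go.py .434 .157 .1115 1.57
python3 - <<'E'
from vis import *
s=get_image("side"); t=get_image("top")
for d in (t,s):
    try: print(fitmask('knob',(.434,.157),[(d,comp(copper(d),proj([[.434,.157,.13]],d)[0]))],z=.029))
    except Exception as e: print(e)
cv2.imwrite("pics/c.png",cv2.resize(s["pixels"][60:260,190:440,::-1],None,fx=3,fy=2.9))
E
```

```text
pos [0.4347 0.1565 0.127 ] yaw 1.57 t 17.6 tilt [0.0008 0.0001 0.    ] -> mm [ 0.5 -0.7 15.5] turn 0.0
(array([0.39842968, 0.10973414]), np.float64(0.6200020088833479))
(array([0.43532155, 0.16363664]), np.float64(0.41316047721824484))
```

View pics/c.png

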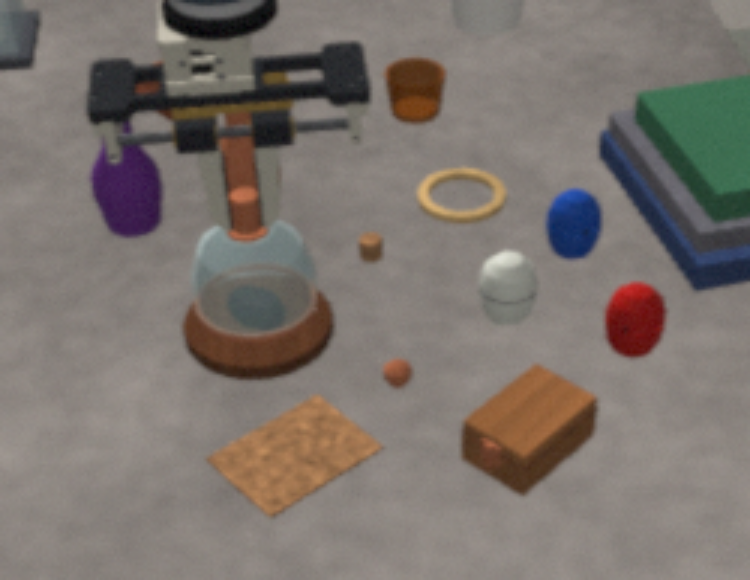

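apply_moves(
  deltas=[0.5,-0.7,4,0,0.5,-0.7,8,0,0.5,-0.7,11,0,0.5,-0.7,12.5,0,0.5,-0.7,13,0,0.5,-0.7,13.5,0,0.5,-0.7,14,0,0.5,-0.7,14.4,0,0.5,-0.7,14.8,0,0.5,-0.7,14.8,0,0.5,-0.7,14.8,0],
)

```text
time: 18.75
ee_pos: [0.4338, 0.157, 0.1119]
eef_rot: [0.0, 0.707, 0.707, 0.0]
contact_force: [-1.0, 0.2, -2.7]
width: 0.0217
gripper_force: 25.0
```

```bash
python3 go.py .434 .157 .1115 1.57
```

```text
pos [0.4338 0.157  0.1119] yaw 1.57 t 18.8 tilt [ 0.0001 -0.      0.    ] -> mm [0.  0.2 0.4] turn 0.0
```

apply_moves(
  deltas=[0,0,0.3,0,0,0,0.6,0,0,0,0.6,0,0,0,0.6,0],
)

```text
time: 19.15
ee_pos: [0.4337, 0.157, 0.1115]
eef_rot: [0.0, 0.707, 0.707, 0.0]
contact_force: [-1.4, 0.1, 2.2]
width: 0.0211
gripper_force: 25.0
```

apply_moves(
  deltas=[0,0,0,0,0,0,0,0,0,0,0,0,0,0,0,0,0,0,0,0,0,0,0,0,0,0,-15,0,0,0,-40,0,0,0,-70,0,0,0,-90,0,0,0,-90,0,0,0,-90,0],
  jaw=0.3,
)

```text
time: 20.35
ee_pos: [0.4337, 0.157, 0.201]
eef_rot: [0.0, 0.707, 0.707, 0.0]
contact_force: [0.1, -0.1, -0.0]
width: 0.0603
gripper_force: 0.0
```

```bash
python3 go.py .4328 .3335 .2 3.14
```

```text
pos [0.4337 0.157  0.201 ] yaw 1.57 t 20.4 tilt [0.0004 0.     0.    ] -> mm [176.5  -1.    1. ] turn -89.9
```

apply_moves(
  deltas=[15,0,0,-8,35,0,0,-16,60,0,0,-24,85,0,0,-32,110,0,0,-40,133,-1,0,-48,152,-1,0,-56,166,-1,0,-64,174,-1,0,-72,176.5,-1,0,-80,176.5,-1,0,-88,176.5,-1,0,-90,176.5,-1,0,-90,176.5,-1,0,-90,176.5,-1,0,-90],
)

```text
time: 21.85
ee_pos: [0.4325, 0.3333, 0.2005]
eef_rot: [-0.001, 0.001, 1.0, -0.0]
contact_force: [0.8, 0.3, 0.4]
width: 0.0604
gripper_force: 0.0
```

```bash
python3 go.py .4328 .3335 .101 3.14
python3 - <<'E'
from vis import *
s=get_image("side")
m=comp(copper(s),(279,178)); print(m.sum(),fitmask('knob',(.434,.157),[(s,m)],z=.015))
cv2.imwrite("pics/d.png",cv2.resize(s["pixels"][60:260,190:440,::-1],None,fx=3,fy=2.9))
E
```

```text
pos [0.4325 0.3333 0.2005] yaw 3.14 t 21.9 tilt [-0.0012 -0.0006  0.    ] -> mm [-0.4  0.3 99.5] turn 0.0
312.0 (array([0.62023438, 1.29057812]), np.float64(0.7559995024847845))
```

View pics/d.png

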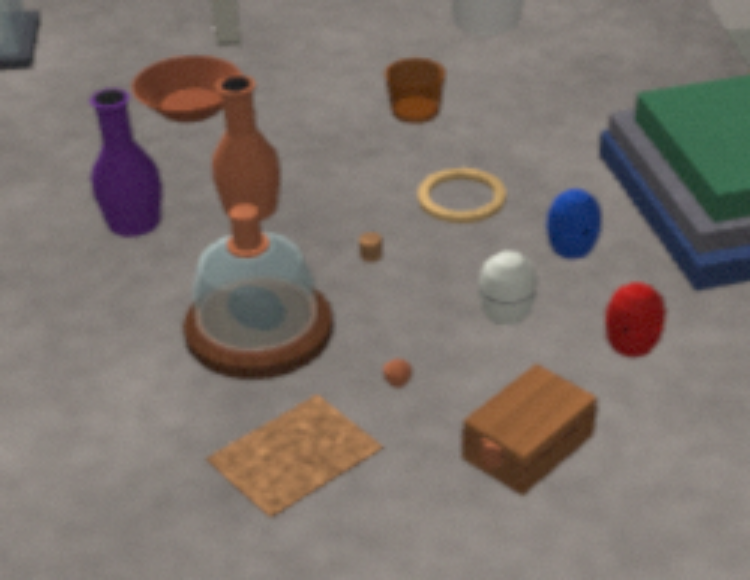

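The side view shows the dome flat and centred on the base (crop 257,290), the copper vase at crop (245,150), purple one left. I take the copper vase.

apply_moves(
  deltas=[0,0,20,0,0,0,50,0,0,0,75,0,0,0,91,0,0,0,97,0,0,0,99.5,0,0,0,99.5,0,0,0,99.5,0],
)

```text
time: 22.7
ee_pos: [0.4335, 0.3338, 0.1028]
eef_rot: [0.001, 0.0, 1.0, 0.0]
contact_force: [-0.0, -0.4, 0.4]
width: 0.0608
gripper_force: 0.0
```

apply_moves(
  deltas=[0,0,0,0,0,0,0,0,0,0,0,0,0,0,0,0,0,0,0,0,0,0,0,0,0,0,0,0,0,0,0,0],
  jaw=-1,
  force=25,
)

```text
time: 23.5
ee_pos: [0.4329, 0.3335, 0.1017]
eef_rot: [-0.0, 0.0, 1.0, -0.0]
contact_force: [-0.1, 0.7, 0.1]
width: 0.0256
gripper_force: 25.0
```

apply_moves(
  deltas=[0,0,-5,0,0,0,-20,0,0,0,-45,0,0,0,-75,0,0,0,-105,0,0,0,-135,0,0,0,-155,0,0,0,-165,0,0,0,-165,0,0,0,-165,0],
)

```text
time: 24.5
ee_pos: [0.4324, 0.3332, 0.2657]
eef_rot: [-0.001, 0.0, 1.0, -0.0]
contact_force: [-1.0, -0.5, -2.8]
width: 0.0259
gripper_force: 25.0
```

```bash
python3 go.py .6214 -.3301 .27 n
```

```text
pos [0.4324 0.3332 0.2657] yaw 3.141 t 24.5 tilt [-0.0015 -0.0007  0.    ] -> mm [-189.4 -663.2   -4.1] turn 0
```

apply_moves(
  deltas=[-2,-8,0,0,-7,-25,0,0,-15,-52,0,0,-25,-87,0,0,-36,-127,0,0,-48,-169,0,0,-60,-211,0,0,-72,-253,0,0,-84,-295,0,0,-96,-337,0,0,-108,-379,0,0,-120,-421,0,0,-132,-463,0,0,-144,-505,0,0,-155,-545,0,0,-166,-583,0,0,-175,-615,0,0,-182,-640,0,0,-187,-656,0,0,-189.4,-663.2,0,0],
)

```text
time: 26.5
ee_pos: [0.621, -0.332, 0.2643]
eef_rot: [-0.001, 0.001, 1.0, 0.001]
contact_force: [-0.7, 0.3, -1.9]
width: 0.0257
gripper_force: 25.0
```

apply_moves(
  deltas=[0,0,0,0,0,0,0,0,0,0,5,0,0,0,20,0,0,0,45,0,0,0,75,0,0,0,105,0,0,0,130,0,0,0,145,0,0,0,150,0,0,0,150,0,0,0,150,0],
)

```text
time: 27.7
ee_pos: [0.6227, -0.3302, 0.1184]
eef_rot: [0.001, 0.0, 1.0, -0.001]
contact_force: [0.4, -0.1, -1.9]
width: 0.026
gripper_force: 25.0
```

```bash
python3 go.py .6214 -.3301 .1047 n
```

```text
pos [ 0.6227 -0.3302  0.1184] yaw 3.141 t 27.7 tilt [ 0.0021 -0.0016  0.    ] -> mm [ 1.3  0.1 13.7] turn 0
```

apply_moves(
  deltas=[0.7,0,5,0,0.7,0,9,0,0.7,0,11,0,0.7,0,12,0,0.7,0,12.7,0,0.7,0,13.2,0,0.7,0,13.2,0,0.7,0,13.2,0],
)

```text
time: 28.5
ee_pos: [0.6212, -0.3298, 0.1048]
eef_rot: [0.0, 0.0, 1.0, -0.0]
contact_force: [-3.0, 2.3, 5.0]
width: 0.0258
gripper_force: 25.0
```

```bash
python3 go.py .6214 -.3301 .1047 n
```

```text
pos [ 0.6212 -0.3298  0.1048] yaw 3.141 t 28.5 tilt [ 0.0005 -0.0004  0.    ] -> mm [-0.2 -0.3  0.1] turn 0
```

apply_moves(
  deltas=[0,0,0,0,0,0,0,0,0,0,0,0,0,0,0,0,0,0,0,0,0,0,0,0,0,0,-15,0,0,0,-40,0,0,0,-75,0,0,0,-95,0,0,0,-95,0,0,0,-95,0],
  jaw=0.4,
)

```text
time: 29.7
ee_pos: [0.6212, -0.3298, 0.1991]
eef_rot: [0.0, 0.0, 1.0, -0.0]
contact_force: [-0.8, 0.1, -1.0]
width: 0.0651
gripper_force: 0.0
```

```bash
python3 go.py .6228 -.0028 .12 .7146
```

```text
pos [ 0.6212 -0.3298  0.1991] yaw 3.141 t 29.7 tilt [ 0.0008 -0.0006  0.    ] -> mm [ -1.4 327.1  78.9] turn 139.0
```

apply_moves(
  deltas=[0,10,0,8,0,30,0,16,0,55,0,24,0,80,0,32,0,105,0,40,0,130,0,48,0,155,0,56,0,180,0,64,-1,205,0,72,-1,230,0,80,-1,255,0,88,-1,277,10,96,-1,297,25,104,-1,312,40,112,-1,322,55,120,-1,327,65,128,-1,327,75,136,-1.4,327.1,79,139,-1.4,327.1,79,139,-1.4,327.1,79,139],
  jaw=1,
)

```text
time: 31.7
ee_pos: [0.6219, -0.0026, 0.1183]
eef_rot: [-0.001, 0.936, 0.351, -0.001]
contact_force: [0.4, 0.7, 0.3]
width: 0.0931
gripper_force: 0.0
```

```bash
python3 go.py .6228 -.0028 .022 .7146
python3 - <<'E'
from vis import *
s=get_image("side")
print(fit('vase',(.6214,-.33),[s],z=.003))
E
```

```text
pos [ 0.6219 -0.0026  0.1183] yaw 0.717 t 31.7 tilt [-0.0024  0.0005  0.    ] -> mm [ 0.7  0.9 96.3] turn 0.1
(np.float64(0.6174270886701841), np.float64(-0.3411082548266703), np.float64(0.4293042579950805), np.float64(0.1658275525376309))
```

apply_moves(
  deltas=[0,0.5,25,0,0,0.5,55,0,0,0.5,78,0,0,0.5,90,0,0,0.5,96,0,0,0.5,96,0,0,0.5,96,0],
)

```text
time: 32.45
ee_pos: [0.6239, -0.0033, 0.0247]
eef_rot: [0.0, 0.937, 0.35, 0.001]
contact_force: [0.5, 1.3, 0.8]
width: 0.0932
gripper_force: 0.0
```

apply_moves(
  deltas=[0,0,0,0,0,0,0,0,0,0,0,0,0,0,0,0,0,0,0,0,0,0,0,0,0,0,0,0,0,0,0,0],
  jaw=-1,
  force=30,
)

```text
time: 33.25
ee_pos: [0.623, -0.003, 0.0237]
eef_rot: [-0.0, 0.937, 0.35, -0.0]
contact_force: [-1.8, 1.7, 2.9]
width: 0.0581
gripper_force: 30.0
```

apply_moves(
  deltas=[0,0,-5,0,0,0,-20,0,0,0,-45,0,0,0,-65,0,0,0,-75,0,0,0,-75,0,0,0,-75,0],
)

```text
time: 33.95
ee_pos: [0.6227, -0.0031, 0.0983]
eef_rot: [-0.0, 0.937, 0.35, -0.0]
contact_force: [-0.1, -0.3, -1.9]
width: 0.0576
gripper_force: 30.0
```

```bash
python3 go.py .454 .012 .09 .602
python3 - <<'E'
from vis import *
s=get_image("side");cv2.imwrite("pics/e.png",cv2.resize(s["pixels"][60:400,190:500,::-1],None,fx=1.75,fy=1.75))
E
```

```text
pos [ 0.6227 -0.0031  0.0983] yaw 0.715 t 34.0 tilt [-0.0004  0.0001  0.    ] -> mm [-117.5 -122.     8.4] turn 6.5
```

View pics/e.png

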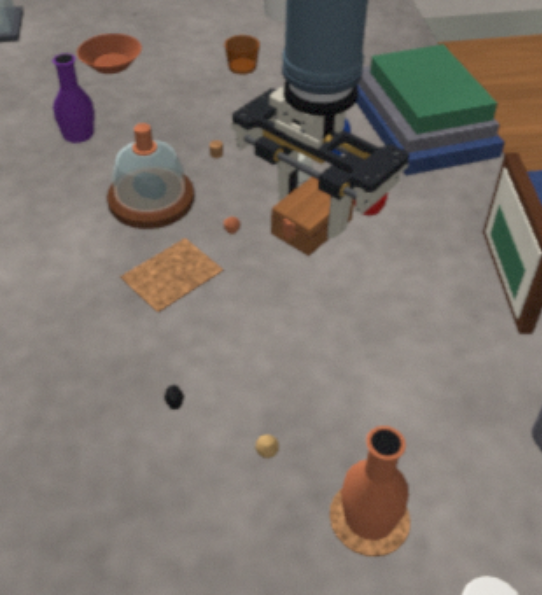

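apply_moves(
  deltas=[-4,-4,0,0,-13,-13,0,1,-28,-29,0,2,-46,-48,0,3,-64,-66,0,4,-81,-84,0,5,-96,-100,0,6,-107,-111,0,6.5,-114,-118,0,6.5,-117.5,-122,0,6.5,-117.5,-122,10,6.5,-117.5,-122,30,6.5,-117.5,-122,48,6.5,-117.5,-122,60,6.5,-117.5,-122,66,6.5,-117.5,-122,68,6.5,-117.5,-122,68,6.5,-117.5,-122,68,6.5],
)

```text
time: 35.8
ee_pos: [0.455, 0.0119, 0.0309]
eef_rot: [0.0, 0.955, 0.296, 0.0]
contact_force: [0.8, 0.1, -2.5]
width: 0.0577
gripper_force: 30.0
```

```bash
python3 go.py .454 .012 .0267 .602
```

```text
pos [0.455  0.0119 0.0309] yaw 0.602 t 35.8 tilt [ 0.001  -0.0002  0.    ] -> mm [-0.7 -0.7  4.2] turn -0.0
```

apply_moves(
  deltas=[-0.3,-0.3,1.5,0,-0.3,-0.3,2.7,0,-0.3,-0.3,3.4,0,-0.3,-0.3,3.9,0,-0.3,-0.3,3.9,0,-0.3,-0.3,3.9,0],
)

```text
time: 36.4
ee_pos: [0.4539, 0.0121, 0.0267]
eef_rot: [-0.0, 0.955, 0.296, -0.0]
contact_force: [-0.7, -0.2, -1.5]
width: 0.0578
gripper_force: 30.0
```

apply_moves(
  deltas=[0,0,0,0,0,0,0,0,0,0,0,0,0,0,0,0,0,0,0,0,0,0,0,0,0,0,-15,0,0,0,-40,0,0,0,-75,0,0,0,-95,0,0,0,-95,0,0,0,-95,0],
  jaw=1,
)

```text
time: 37.6
ee_pos: [0.4539, 0.0121, 0.1216]
eef_rot: [0.0, 0.955, 0.296, 0.0]
contact_force: [0.4, -0.0, -1.1]
width: 0.093
gripper_force: 0.0
```

```bash
python3 go.py .635 .154 .12 1.57;python3 go.py .635 .154 .12 .1
```

```text
pos [0.4539 0.0121 0.1216] yaw 0.602 t 37.6 tilt [ 0.0006 -0.0001  0.    ] -> mm [229.6 -14.6   1.7] turn -55.5
pos [0.4539 0.0121 0.1216] yaw 0.602 t 37.6 tilt [ 0.0006 -0.0001  0.    ] -> mm [229.6 -14.6   1.7] turn -151.3
```

apply_moves(
  deltas=[10,-1,0,-5,35,-2,0,-13,70,-4,0,-21,105,-7,0,-29,140,-9,0,-37,175,-11,0,-45,203,-13,0,-53,220,-14,0,-55.5,229.6,-14.6,0,-55.5,229.6,-14.6,0,-55.5,229.6,-14.6,0,-55.5,229.6,-14.6,0,-55.5],
)

```text
time: 38.8
ee_pos: [0.6341, 0.1533, 0.1213]
eef_rot: [-0.0, 0.708, 0.706, -0.001]
contact_force: [1.0, -0.1, -0.3]
width: 0.0928
gripper_force: 0.0
```

```bash
python3 go.py .635 .154 .03 1.57
python3 - <<'E'
from vis import *
s=get_image("side");t=get_image("top")
for d,n in((s,"side"),(t,"top")):
    for r in finder.silhouettes("egg_timer",n)[:4]: print(n,r["conf"],np.round(r["bbox"]))
E
```

```text
pos [0.6341 0.1533 0.1213] yaw 1.569 t 38.8 tilt [-0.0012 -0.0003  0.    ] -> mm [ 0.7  1.  91.3] turn -0.1
side 0.87 [384. 138.  16.  20.]
side 0.76 [402. 172.  18.  31.]
side 0.63 [358. 158.  20.  26.]
top 0.49 [275. 139.  13.  15.]
```

apply_moves(
  deltas=[0,0.3,25,0,0,0.3,55,0,0,0.3,78,0,0,0.3,88,0,0,0.3,91,0,0,0.3,92,0,0,0.3,92,0,0,0.3,92,0],
)

```text
time: 39.8
ee_pos: [0.6362, 0.1541, 0.031]
eef_rot: [0.001, 0.707, 0.707, 0.001]
contact_force: [0.4, 0.3, 0.5]
width: 0.0932
gripper_force: 0.0
```

apply_moves(
  deltas=[0,0,0,0,0,0,0,0,0,0,0,0,0,0,0,0,0,0,0,0,0,0,0,0,0,0,0,0,0,0,0,0,0,0,0,0],
  jaw=-1,
  force=12,
)

```text
time: 40.7
ee_pos: [0.6352, 0.154, 0.0296]
eef_rot: [-0.0, 0.707, 0.707, -0.0]
contact_force: [0.3, -0.8, -0.2]
width: 0.0458
gripper_force: 12.0
```

apply_moves(
  deltas=[0,0,-5,0,0,0,-20,0,0,0,-45,0,0,0,-60,0,0,0,-65,0,0,0,-65,0,0,0,-65,0],
)

```text
time: 41.4
ee_pos: [0.6348, 0.154, 0.0941]
eef_rot: [-0.0, 0.707, 0.707, -0.0]
contact_force: [-0.6, 1.2, -0.6]
width: 0.0458
gripper_force: 12.0
```

```bash
python3 go.py .6225 .3218 .1 1.57
python3 - <<'E'
from vis import *
s=get_image("side");cv2.imwrite("pics/f.png",cv2.resize(s["pixels"][60:240,230:430,::-1],None,fx=3,fy=3))
E
```

```text
pos [0.6348 0.154  0.0941] yaw 1.57 t 41.4 tilt [-0.001  -0.0001  0.    ] -> mm [167.8 -12.4  -5.9] turn 0.0
```

View pics/f.png

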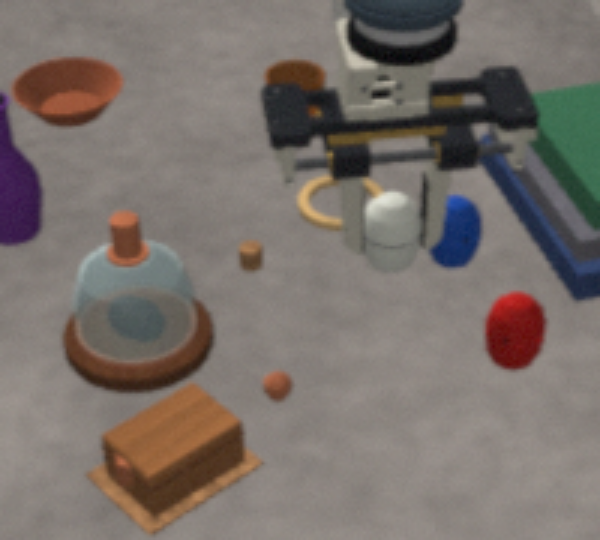

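apply_moves(
  deltas=[6,-0.5,-6,0,20,-1.5,-6,0,40,-3,-6,0,65,-5,-6,0,92,-7,-6,0,118,-9,-6,0,140,-10,-6,0,156,-11.5,-6,0,165,-12.2,-6,0,167.8,-12.4,-6,0,167.8,-12.4,-6,0,167.8,-12.4,-6,0,167.8,-12.4,8,0,167.8,-12.4,28,0,167.8,-12.4,44,0,167.8,-12.4,54,0,167.8,-12.4,59,0,167.8,-12.4,60,0,167.8,-12.4,60,0,167.8,-12.4,60,0],
)

```text
time: 43.45
ee_pos: [0.6236, 0.3221, 0.0356]
eef_rot: [0.0, 0.707, 0.707, 0.001]
contact_force: [0.4, -1.3, -1.0]
width: 0.0456
gripper_force: 12.0
```

```bash
python3 go.py .6225 .3218 .0296 1.57
```

```text
pos [0.6236 0.3221 0.0356] yaw 1.57 t 43.5 tilt [0.0016 0.0005 0.    ] -> mm [-0.3 -1.1  6. ] turn 0.0
```

apply_moves(
  deltas=[0,-0.3,2,0,0,-0.3,4,0,0,-0.3,5,0,0,-0.3,5.5,0,0,-0.3,5.5,0,0,-0.3,5.5,0],
)

```text
time: 44.05
ee_pos: [0.6226, 0.3219, 0.0296]
eef_rot: [0.0, 0.707, 0.707, 0.0]
contact_force: [-2.2, -0.2, 5.2]
width: 0.0457
gripper_force: 12.0
```

```bash
python3 go.py .6225 .3218 .0296 1.57;  python3 -c "
from workcell import bot;print(bot.read_state()['contact_force'])"
```

```text
pos [0.6226 0.3219 0.0296] yaw 1.57 t 44.0 tilt [0.0001 0.0001 0.    ] -> mm [-0.1 -0.1  0. ] turn 0.0
[-2.15375501 -0.15003544  5.15625794]
```

Contact; release, lift, and back away toward the robot's clear side.

apply_moves(
  deltas=[0,0,0,0,0,0,0,0,0,0,0,0,0,0,0,0,0,0,0,0,0,0,0,0,0,0,-15,0,0,0,-40,0,0,0,-80,0,0,0,-120,0,0,0,-160,0,0,0,-200,0,40,0,-220,0,80,0,-220,0,120,0,-220,0,150,0,-220,0,160,0,-220,0,160,0,-220,0,160,0,-220,0],
  jaw=0.7,
)

```text
time: 45.95
ee_pos: [0.6231, 0.4806, 0.2495]
eef_rot: [0.0, 0.708, 0.707, -0.0]
contact_force: [-0.2, 0.1, -0.2]
width: 0.0792
gripper_force: 0.0
```

```bash
python3 - <<'E'
from vis import *
s=get_image("side");t=get_image("top")
print(bot.read_state()["ee_pos"])
a=cv2.resize(t["pixels"][115:315,150:490,::-1],None,fx=1.5,fy=1.5);b=cv2.resize(s["pixels"][60:400,190:500,::-1],None,fx=.9*300/306,fy=.9*300/306)
cv2.imwrite("pics/g.png",np.hstack([a,b[:300]]))
cv2.imwrite("pics/h.png",cv2.resize(s["pixels"][80:260,230:420,::-1],None,fx=3,fy=3))
for d in(t,s):
    print('pebble',np.round(fit('small_pebble',(.446,-.175),[d],yaws=[-1.45]),4))
    print('ring',fit('egg_timer',(.6225,.3218),[d],thr=60))
E
```

```text
[0.62337229 0.48006085 0.24973745]
pebble [ 0.4455 -0.1757 -1.4442  0.0025]
ring (np.float64(0.6167260326173553), np.float64(0.3191304285620636), np.float64(0.08373385093483324), np.float64(0.45781920790710257))
pebble [ 0.4465 -0.1741 -1.5306  0.012 ]
ring (np.float64(0.7110185185185187), np.float64(0.2188370370370367), np.float64(1.1358024691358026), np.float64(0.7016212024057854))
```

View pics/g.png

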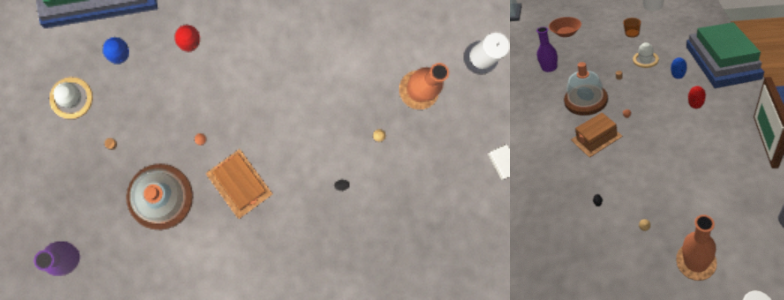

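View pics/h.png

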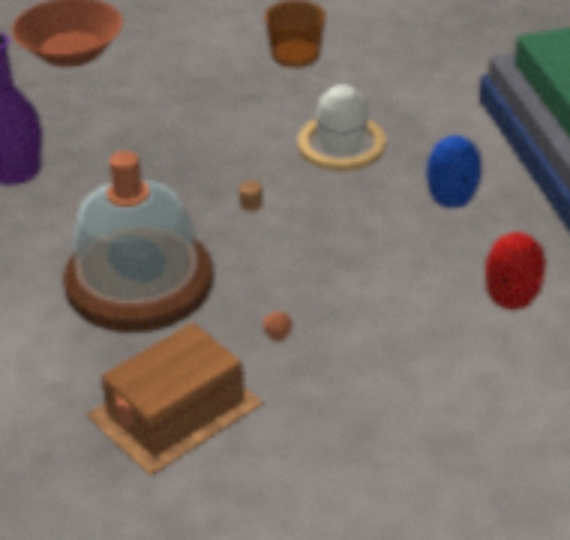

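```bash
python3 - <<'E'
from vis import *
t=get_image("top");s=get_image("side")
print('knob',fitmask('knob',(.434,.157),[(t,comp(((t["pixels"][...,0].astype(int)-t["pixels"][...,2])>70),(252,245)))],z=.015))
for n,xy,z in(('egg_timer',(.6225,.3218),0),('vase',(.6214,-.33),.003),('jewel_box',(.454,.012),.003)):
    for d,c in((t,"top"),(s,"side")):
        for r in finder.silhouettes(n,c):
            if np.hypot(*(np.array(r["bbox"][:2])-proj([[*xy,.03]],d)[0]))<22 and n!='jewel_box': print(n,c,fitmask(n,xy,[(d,r["mask"].astype(float))],z=z));break
print(bot.sign_off())
E
```

```text
knob (array([0.43325933, 0.15671827]), np.float64(0.008449648288288874))
egg_timer top (array([0.62191122, 0.32268811]), np.float64(0.04097365047654847))
egg_timer side (array([0.62553182, 0.32212385]), np.float64(0.005050030964292665))
vase top (array([ 0.62135899, -0.33041169]), np.float64(0.019176682531594096))
vase side (array([ 0.62251502, -0.32987676]), np.float64(0.007687404356517624))
the job is handed in; nothing more can be done
None
```

I placed all five ornaments and handed the job in at about 46 s: my last camera fits put the vase, egg timer and dome within about 3 mm of centre, the jewellery box and large pebble were checked only by eye, the small pebble hadn't moved, and no verdict came back.

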